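# Steady a wobbly desk riser

## Robot

A 6-joint arm with a two-finger parallel gripper is mounted at the origin on the work surface. World frame = base frame: x ahead of the robot, y to its left, z up, the work surface at z = 0. Lengths are in m, angles in rad, forces in N, time in s.
With the tool pointing down it reaches from about 0.275 to 0.775 m from the base axis. Payload 14.6 kg.
Tool frame: the origin (TCP) lies between the finger pads; the fingertips stand 14 mm ahead of it and the grasp point (between the pads) lies 5 mm behind it; z points along the fingers, y is the line along which they close (so a half turn about z gives the same grasp; the last joint's range is limited). The gripper opens to 85 mm and grips with 20 to 120 N. Pads are 22 mm wide; open, the fingers measure 114 mm over their backs; the gripper's body (76 mm by 85 mm) begins 54 mm behind the grasp point. The pads swing forward as they close: fully open they stand 13 mm farther back than shut.
Start: joints at [0.952, 0.263, -0.048, 1.259, 0, 1.415], TCP at [0.235, 0.47, 0.245] pointing down, gripper open.
Joint ranges: [-2.65, 2.65], [-0.89, 1.7], [-1.18, 1.37], [-2.13, 2.11], [-1.35, 1.29], [-3.14, 3.14]. Speed limits (rad/s): [1.89, 1.89, 2.57, 2.79, 3.14, 3.14].

## Interface

Orientations are given as a unit quaternion [w, x, y, z].
In Python, from cell import env gives the robot as it stands.
- The arm moves only by the shell command python3 -m crank 'ROWS' [FORCE]. ROWS is JSON, a list of rows, each an object of numbers: "dx", "dy", "dz": the shift along the tool's x, y, z as a fraction of full scale; "ax", "ay", "az": the turn, a rotation vector about the tool's x, y, z as a fraction of full scale; "gripper": the opening, from 0 (shut) to 1 (fully open). In form: [{"dx": .., "dy": .., "dz": .., "ax": .., "ay": .., "az": .., "gripper": ..}, ...]. A call has 1 to 12 rows; each row is the pose to reach, as a shift and turn from the pose commanded when the call began, along the tool's axes at that moment; what a row does not reach only later rows make up. Full scale, the value 1, is 0.1 m for a shift and 60 degrees for a turn. A row lasts 1/12 s, in which the tool goes at most 41.7 mm and 7.16 degrees, less where a joint would pass 70% of its speed; a pose out of reach is approached as far as the arm can. A call with a number of a shift or a turn outside -1 to 1 is refused whole. A call with a gripper value outside its range is refused whole. The fingers move at their own pace and stop on an object; FORCE is the grip in N (left out, the last holds). Time passes only in rows, so rows that repeat a pose let the fingers close. It gives the time, the measured TCP pose, the force, the opening and the grip force at its end, in the units of the state.
- env.get_obs(): the state, without advancing time (a new reading comes with each control period).
- env.get_image(name): name is "scene" or "top" or "wrist"; returns the picture (384x512x3 uint8, red, green, blue); there is no depth.
- env.camera_info(name): a dict with "intrinsics" (3x3 intrinsics, pixels), "R" (3x3) and "t" (3): a world point X has camera coordinates R X + t; the wrist camera has in their place "tool_from_camera" (4x4, takes a point from camera to tool coordinates, whose origin is the TCP and whose axes are the flange's). Camera axes: x right, y down, z forward; pixel columns grow to the right and rows downward; lengths in m; the calibration is good to about 2 mm. The wrist camera is an equidistant fisheye: a pixel r from the principal point sees the ray r / f radians off the axis. A picture is of the moment at which its call begins: read the wrist's pose just before it. camera_info takes no time and is no camera call.
- env.close_job(): hands the job in; it is judged then, once.
The state is a dict: "time_s": time; "qpos": joint angles; "joint_vel": joint speeds; "joint_efforts": joint torques, N m; "tool_pos": TCP position; "ee_rot": TCP orientation; "ft_force": force on the tool from outside, world axes, zero at the start; "wrist_torque": the same for the moment, N m; "finger_gap": opening from 0.0 (shut) to 1.0 (fully open); "gripper_force": force on a finger pad.
Only numpy, scipy, OpenCV 4.12 (cv2) and the standard library are available. Lean on these libraries where they do the work, as an engineer would, in place of code of your own. Each camera call takes 0.05 s, during which the arm holds its last target. There are 200 camera calls.

## Task

The little desk riser wobbles because the rubber pad under one of its legs has gone soft: press down with the fingertips on its corners to find the one that gives, then press the shim lever at the foot of that leg down flat, so that the riser stands level and firm. Leave the other three levers raised. Do not lift the riser or push it out of its place, and leave the notebooks on it and the things around it alone.

Things in the scene. Friction and masses are not known exactly. Their poses are not given: they have to be found in the camera images.
- riser: small dark steel desk riser, loose, 1.2 to 2 kg with its notebooks: flat top 164 mm (x) by 224 mm (y), four 20 mm square legs at x = +-66, y = +-98 mm, each on a round black rubber pad 62 mm wide, 10 mm high. Origin: centre of the plane of the leg ends (10 mm above the desk), z up; top face 50 mm above it. Near means its -x side, left its +y side
- corner_nl (a point): point on the riser's top face over the near left leg: the place to press to try this corner; 60 mm above the desk at rest. Over the soft pad (under any leg) it sinks about 4 mm under a press of 3 to 6 N, stops there and springs back; over a sound pad it sinks less than 1 mm
- corner_nr (a point): point on the riser's top face over the near right leg: the place to press to try this corner; 60 mm above the desk at rest. Over the soft pad (under any leg) it sinks about 4 mm under a press of 3 to 6 N, stops there and springs back; over a sound pad it sinks less than 1 mm
- corner_fl (a point): point on the riser's top face over the far left leg: the place to press to try this corner; 60 mm above the desk at rest. Over the soft pad (under any leg) it sinks about 4 mm under a press of 3 to 6 N, stops there and springs back; over a sound pad it sinks less than 1 mm
- corner_fr (a point): point on the riser's top face over the far right leg: the place to press to try this corner; 60 mm above the desk at rest. Over the soft pad (under any leg) it sinks about 4 mm under a press of 3 to 6 N, stops there and springs back; over a sound pad it sinks less than 1 mm
- lever_nl (a point): point on the upper face of the near left shim lever, on its centre line 40 mm from the pivot. The lever: steel strip 22 mm wide, 60 mm long, 5 mm thick, pointing out to the riser's +y side; pivot axis along the riser's x, 17 mm outward of the leg's centre, 21 mm above the desk. Flat, this point is 57 mm outward of the leg's centre, 23.5 mm above the desk
- lever_nr (a point): point on the upper face of the near right shim lever, on its centre line 40 mm from the pivot. The lever: steel strip 22 mm wide, 60 mm long, 5 mm thick, pointing out to the riser's -y side; pivot axis along the riser's x, 17 mm outward of the leg's centre, 21 mm above the desk. Flat, this point is 57 mm outward of the leg's centre, 23.5 mm above the desk
- lever_fl (a point): point on the upper face of the far left shim lever, on its centre line 40 mm from the pivot. The lever: steel strip 22 mm wide, 60 mm long, 5 mm thick, pointing out to the riser's +y side; pivot axis along the riser's x, 17 mm outward of the leg's centre, 21 mm above the desk. Flat, this point is 57 mm outward of the leg's centre, 23.5 mm above the desk
- lever_fr (a point): point on the upper face of the far right shim lever, on its centre line 40 mm from the pivot. The lever: steel strip 22 mm wide, 60 mm long, 5 mm thick, pointing out to the riser's -y side; pivot axis along the riser's x, 17 mm outward of the leg's centre, 21 mm above the desk. Flat, this point is 57 mm outward of the leg's centre, 23.5 mm above the desk
- tab_nl (a joint): angle of the near left shim lever above level (rad): 0 = flat (stop at -0.03), 0.75 to 0.95 = raised, as found; its upper face then looks up and in towards the riser. Pressed straight down on the upper face it turns at 2 to 6 N and stays where left. Flat, its cam stands 4 mm below the leg end: it packs a soft pad, but jacks up a sound corner
- tab_nr (a joint): angle of the near right shim lever above level (rad): 0 = flat (stop at -0.03), 0.75 to 0.95 = raised, as found; its upper face then looks up and in towards the riser. Pressed straight down on the upper face it turns at 2 to 6 N and stays where left. Flat, its cam stands 4 mm below the leg end: it packs a soft pad, but jacks up a sound corner
- tab_fl (a joint): angle of the far left shim lever above level (rad): 0 = flat (stop at -0.03), 0.75 to 0.95 = raised, as found; its upper face then looks up and in towards the riser. Pressed straight down on the upper face it turns at 2 to 6 N and stays where left. Flat, its cam stands 4 mm below the leg end: it packs a soft pad, but jacks up a sound corner
- tab_fr (a joint): angle of the far right shim lever above level (rad): 0 = flat (stop at -0.03), 0.75 to 0.95 = raised, as found; its upper face then looks up and in towards the riser. Pressed straight down on the upper face it turns at 2 to 6 N and stays where left. Flat, its cam stands 4 mm below the leg end: it packs a soft pad, but jacks up a sound corner
- notebooks: stack of two small notebooks, 82 x 118 x 26 mm, loose in the middle of the riser's top; origin at the centre of its underside
- mouse: computer mouse, 98 x 56 x 33 mm, beside the riser; origin under its centre
- tumbler: clear tumbler 74 mm wide, 115 mm high, beside the riser; origin under its centre
- pens: square pen pot 75 mm wide, 75 mm high with pens up to 140 mm, beside the riser; origin under its centre

How it is judged:
On the way, in this order (a step that is already met when the one before it is completed fails the run):
1. a fingertip pressed on the top of the soft corner and made it give, all four levers still raised (((height (world z) of corner_nl below 0.058 m and horizontal distance between the grasp point and corner_nl below 0.042 m and contact force between the fingers and riser above 1 N) or (height (world z) of corner_nr below 0.058 m and horizontal distance between the grasp point and corner_nr below 0.042 m and contact force between the fingers and riser above 1 N) or (height (world z) of corner_fl below 0.058 m and horizontal distance between the grasp point and corner_fl below 0.042 m and contact force between the fingers and riser above 1 N) or (height (world z) of corner_fr below 0.058 m and horizontal distance between the grasp point and corner_fr below 0.042 m and contact force between the fingers and riser above 1 N)) and value of joint each of tab_nl, tab_nr, tab_fl, tab_fr above 0.6 rad), for 0.1 s.
2. one shim lever is pressed down flat (value of joint any of tab_nl, tab_nr, tab_fl, tab_fr below 0.1 rad), for 0.2 s.
At the end, for the whole second after the job is handed in: one lever is flat (below 0.1 rad) and the other three still raised (above 0.6 rad), the riser is level within 0.008 rad (it is tilted if a lever was flattened under a sound leg), at rest and within 20 mm of where it stood, the notebooks within 30 mm (((value of joint tab_nl below 0.1 rad and value of joint each of tab_nr, tab_fl, tab_fr above 0.6 rad) or (value of joint tab_nr below 0.1 rad and value of joint each of tab_nl, tab_fl, tab_fr above 0.6 rad) or (value of joint tab_fl below 0.1 rad and value of joint each of tab_nl, tab_nr, tab_fr above 0.6 rad) or (value of joint tab_fr below 0.1 rad and value of joint each of tab_nl, tab_nr, tab_fl above 0.6 rad)) and angle between riser's own z axis and vertical below 0.008 rad and distance of riser from where it was at the start of the episode below 0.02 m and distance of notebooks from where it was at the start of the episode below 0.03 m and linear speed of riser below 0.01 m/s); the robot touches nothing.
It fails at once if the riser is lifted off its pads (height (world z) of riser above 0.022 m).
It fails at once if the notebooks are lifted or knocked off (height (world z) of notebooks above 0.075 m or height (world z) of notebooks below 0.05 m).
It fails at once if a bystander is moved or lifted (distance of any of mouse, tumbler, pens from where it was at the start of the episode above 0.02 m).
It also fails if it takes over 58 s, if anything falls off the work surface, if the arm or the gripper's body presses on something with over 40 N, if the wrist force passes 120 N, or if a joint passes its speed limit or range.

## Working session

There is one attempt and no reset: what is moved stays moved. The work goes in short steps, Python scripts to look and compute and a shell command to move; the robot and the scene stay as the last step left them, time stands still between calls to the robot, and variables do not carry over. Pictures are saved under pics/ and viewed, at most 10 in all, crops included, and the job is handed in when it is done.

```bash
mkdir -p pics
python3 - <<'E'
from cell import env
import cv2
o=env.get_obs(); print({k:o[k] for k in('time_s','tool_pos','ee_rot','ft_force','finger_gap')})
for n in('scene','top'):
    cv2.imwrite(f'pics/{n}0.png',env.get_image(n)[:,:,::-1])
    print(n,{k:v for k,v in env.camera_info(n).items()})
print(env.camera_info('wrist'))
E
```

```text
{'time_s': 0.0, 'tool_pos': array([0.23468369, 0.46932353, 0.24480918]), 'ee_rot': array([-2.21808596e-04,  2.29820219e-01,  9.73232942e-01, -5.07534914e-04]), 'ft_force': array([-0.02729163, -0.17271084,  0.18311962]), 'finger_gap': 0.9949877906882842}
scene {'intrinsics': array([[351.76194775,   0.        , 259.33824213],
       [  0.        , 351.76194775, 193.44148141],
       [  0.        ,   0.        ,   1.        ]]), 'R': array([[ 0.55702731,  0.83048875, -0.00300291],
       [ 0.59320006, -0.40039788, -0.69842339],
       [-0.58123512,  0.38725958, -0.71567853]]), 't': array([-0.32557328, -0.24254273,  1.15944785])}
top {'intrinsics': array([[429.37944165,   0.        , 248.52760618],
       [  0.        , 429.37944165, 184.44758716],
       [  0.        ,   0.        ,   1.        ]]), 'R': array([[ 0.00668285, -0.99996548, -0.00493702],
       [-0.99478442, -0.00614554, -0.10181445],
       [ 0.10178059,  0.00559168, -0.99479116]]), 't': array([0.00572091, 0.54428999, 1.2685054 ])}
{'intrinsics': array([[297.31863964,   0.        , 257.08799293],
       [  0.        , 297.31863964, 188.89830121],
       [  0.        ,   0.        ,   1.        ]]), 'tool_from_camera': array([[ 1.03747494e-03, -9.62844948e-01, -2.70052826e-01,
         6.76925972e-02],
       [ 9.99999443e-01,  9.47155712e-04,  4.64761927e-04,
        -9.93791275e-04],
       [-1.91711596e-04, -2.70053158e-01,  9.62845395e-01,
        -1.28696257e-01],
       [ 0.00000000e+00,  0.00000000e+00,  0.00000000e+00,
         1.00000000e+00]])}
```

View pics/top0.png

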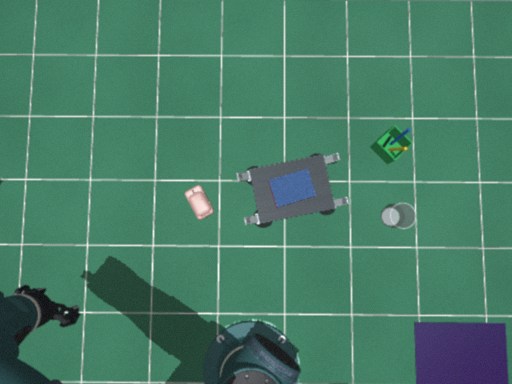

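View pics/scene0.png

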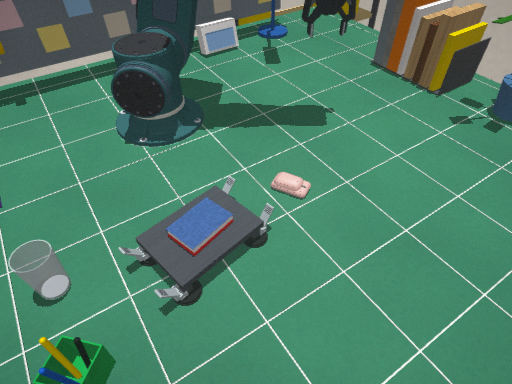

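The top view shows the riser centred near (292,188) px and turned slightly. Lever tips are at about (250,220), (343,202), (243,177) and (334,157). The mouse is on the left at (198,202), the tumbler at (395,215) and the pens at (393,145). Next I fit the riser's top.

```bash
cat > h.py <<'E'
import numpy as np, cv2
from scipy.spatial.transform import Rotation as Rn
from cell import env
def ray(n,uv,z):
    c=env.camera_info(n);K,R,t=c['intrinsics'],c['R'],c['t']
    C=-R.T@t; d=R.T@np.linalg.inv(K)@np.array([*uv,1.]); return C+d*(z-C[2])/d[2]
def proj(n,X):
    c=env.camera_info(n); p=c['intrinsics']@(c['R']@np.asarray(X)+c['t']); return p[:2]/p[2]
def tool():
    o=env.get_obs(); q=o['ee_rot']; return o['tool_pos'],Rn.from_quat([q[1],q[2],q[3],q[0]])
def rpt(c,yaw,x,y,z): return np.array([c[0]+np.cos(yaw)*x-np.sin(yaw)*y,c[1]+np.sin(yaw)*x+np.cos(yaw)*y,z])
def shift(target): # rows units for TCP to target (world)
    p,R=tool(); return R.inv().apply(np.asarray(target)-p)/0.1
E
python3 - <<'E'
from h import *
im=cv2.imread('pics/top0.png'); hsv=cv2.cvtColor(im,cv2.COLOR_BGR2HSV)
m=((hsv[:,:,1]<70)&(hsv[:,:,2]>45)&(hsv[:,:,2]<110)|(hsv[:,:,0]>100)&(hsv[:,:,0]<130)&(hsv[:,:,1]>90)).astype(np.uint8)
roi=np.zeros_like(m); roi[145:235,230:360]=1; m*=roi
m=cv2.morphologyEx(m,cv2.MORPH_CLOSE,np.ones((7,7)));m=cv2.morphologyEx(m,cv2.MORPH_OPEN,np.ones((13,13)))
c=max(cv2.findContours(m,0,2)[0],key=cv2.contourArea)
W=np.array([ray('top',p[0],.06)[:2] for p in c])
r=cv2.minAreaRect((W*1000).astype(np.float32)); print(r, cv2.contourArea(c))
v=cv2.resize(im[140:240,220:420],None,fx=4,fy=4,interpolation=cv2.INTER_CUBIC)
b=cv2.boxPoints(r)/1000
for q in b:
    u=proj('top',[*q,.06]); cv2.circle(v,tuple(int(s) for s in ((u-[220,140])*4+2)),3,(0,0,255),-1); print(q,u)
cv2.imwrite('pics/crop1.png',v)
for nme,uv,z in(('mouse',(199,202),.02),('tumbler base',(391,216),0),('pens',(393,145),.075)): print(nme,ray('top',uv,z))
E
```

```text
((530.818115234375, -115.53791809082031), (172.42474365234375, 228.42489624023438), 8.713872909545898) 4060.5
[ 0.42829764 -0.01570498] [256.75344484 222.92194642]
[ 0.4629041  -0.24149323] [334.09090166 211.545299  ]
[ 0.63333863 -0.21537085] [324.48162353 153.88962477]
[0.5987322  0.01041739] [248.19247132 165.00694487]
mouse [0.49071784 0.15879383 0.02      ]
tumbler base [ 0.45284781 -0.42667214  0.        ]
pens [ 0.65825697 -0.41373649  0.075     ]
```

View pics/crop1.png

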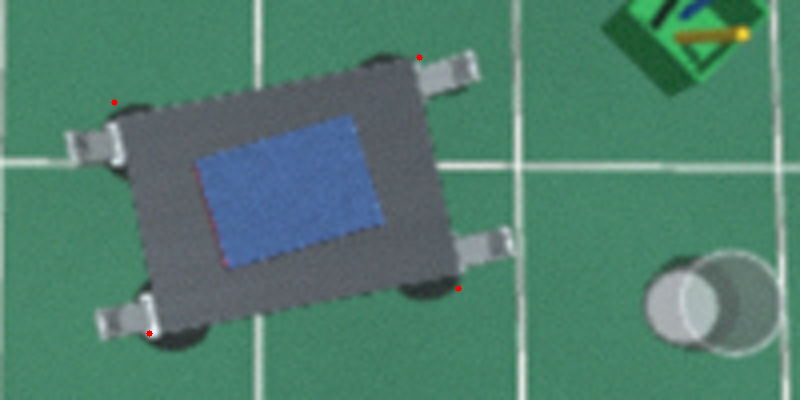

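The crop shows the riser's top corners at about FL (126,115), FR (416,62), NR (462,272) and NL (158,334). The mask rectangle was off by several mm because it included pads and levers, so I fit these corners instead.

```bash
cat >> h.py <<'E'
def fit(corn,n='top'):
    from scipy.optimize import least_squares
    M=[(.082,.112),(.082,-.112),(-.082,-.112),(-.082,.112)] # FL FR NR NL
    f=lambda s:np.concatenate([proj(n,rpt(s[:2],s[2],*m,.06))-c for m,c in zip(M,corn)])
    return least_squares(f,[.53,-.115,.2],x_scale=[.1,.1,1])
E
python3 - <<'E'
from h import *
c=(np.array([(126,115),(416,62),(462,272),(158,334)])+.5)/4-.5+[220,140]
r=fit(c); print(r.x,r.fun)
for nme,x,y in(('nl',-.066,.098),('nr',-.066,-.098),('fl',.066,.098),('fr',.066,-.098)):
    print(nme,rpt(r.x[:2],r.x[2],x,y,.06), 'lever flat',rpt(r.x[:2],r.x[2],x,y+np.sign(y)*.057,.0235))
p,R=tool();print(R.as_matrix().round(3))
print('yaw tool y',np.degrees(np.arctan2(R.as_matrix()[1,1],R.as_matrix()[0,1])))
E
```

```text
[ 0.53016362 -0.11957412  0.19027814] [-1.4295259  -0.26588535  0.41386345 -0.74715925  0.15085373  1.21526758
  0.85176835 -0.23779266]
nl [ 0.44681987 -0.03582557  0.06      ] lever flat [0.43603934 0.02014568 0.0235    ]
nr [ 0.48388974 -0.22828809  0.06      ] lever flat [ 0.49467027 -0.28425934  0.0235    ]
fl [ 0.57643749 -0.01086014  0.06      ] lever flat [0.56565696 0.0451111  0.0235    ]
fr [ 0.61350736 -0.20332267  0.06      ] lever flat [ 0.62428789 -0.25929391  0.0235    ]
[[-0.894  0.447 -0.001]
 [ 0.447  0.894 -0.001]
 [ 0.    -0.001 -1.   ]]
yaw tool y 63.42434266057892
```

```bash
for i in 1 2 3 4; do :; done
python3 -m crank '[{"dx":-1,"dy":-0.86,"dz":0,"gripper":0},{"dx":-1,"dy":-0.86,"dz":0,"gripper":0},{"dx":-1,"dy":-0.86,"dz":0,"gripper":0},{"dx":-1,"dy":-0.86,"dz":0,"gripper":0}]' 20
python3 -m crank '[{"dx":-1,"dy":-0.86,"gripper":0},{"dx":-1,"dy":-0.86,"gripper":0},{"dx":-1,"dy":-0.86,"gripper":0},{"dx":-1,"dy":-0.86,"gripper":0}]'
python3 -m crank '[{"dx":-1,"dy":-0.86,"gripper":0},{"dx":-1,"dy":-0.86,"gripper":0},{"dx":-1,"dy":-0.86,"gripper":0},{"dx":-1,"dy":-0.86,"gripper":0}]'
python3 -m crank '[{"dx":-1,"dy":-0.86,"az":0.875,"gripper":0},{"dx":-1,"dy":-0.86,"az":0.875,"gripper":0},{"dx":-1,"dy":-0.86,"az":0.875,"gripper":0},{"dx":-1,"dy":-0.86,"az":0.875,"gripper":0},{"dx":-1,"dy":-0.86,"az":0.875,"gripper":0},{"dx":-1,"dy":-0.86,"az":0.875,"gripper":0},{"dx":-1,"dy":-0.86,"az":0.875,"gripper":0},{"dx":-1,"dy":-0.86,"az":0.875,"gripper":0},{"dx":-1,"dy":-0.86,"az":0.875,"gripper":0},{"dx":-1,"dy":-0.86,"az":0.875,"gripper":0}]'
python3 - <<'E'
from h import *
cv2.imwrite('pics/w1.png',env.get_image('wrist')[:,:,::-1])
cv2.imwrite('pics/t1.png',cv2.resize(env.get_image('top')[140:240,220:420,::-1],None,fx=4,fy=4,interpolation=cv2.INTER_CUBIC))
p,R=tool();print(p,R.as_matrix().round(3)); print('q',env.get_obs()['qpos'])
print(shift([.449,-.035,.105]))
E
```

```text
[0.23477723 0.4694     0.24499548] [[-0.894  0.447 -0.   ]
 [ 0.447  0.894 -0.001]
 [ 0.    -0.001 -1.   ]]
q [ 9.51683796e-01  2.63367294e-01 -4.86925677e-02  1.25940318e+00
 -8.70662992e-06  1.41547950e+00]
[-4.17247074 -3.55191483  1.401905  ]invalid input
invalid input
invalid input
invalid input
```

View pics/w1.png

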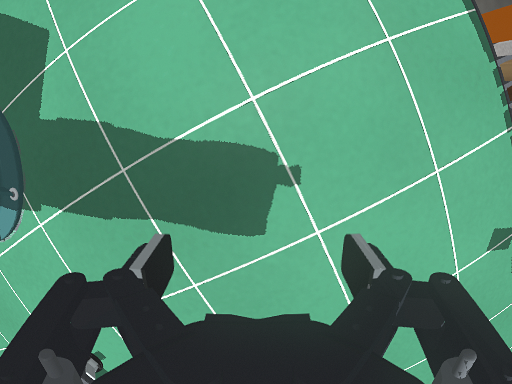

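The arm did not move: the rows were refused, probably because every field is required. The wrist view shows only the open fingers over bare desk.

```bash
python3 -m crank '[{"dx":-1,"dy":-0.86,"dz":0,"ax":0,"ay":0,"az":0,"gripper":0},{"dx":-1,"dy":-0.86,"dz":0,"ax":0,"ay":0,"az":0,"gripper":0},{"dx":-1,"dy":-0.86,"dz":0,"ax":0,"ay":0,"az":0,"gripper":0},{"dx":-1,"dy":-0.86,"dz":0,"ax":0,"ay":0,"az":0,"gripper":0}]' 20
```

```text
time_s: 0.53
tool_pos: [0.2868, 0.3438, 0.2453]
ee_rot: [0.0, 0.231, 0.973, -0.001]
ft_force: [-0.1, 1.2, 1.0]
finger_gap: 0.45
gripper_force: 0.0
```

```bash
python3 -m crank '[{"dx":-1,"dy":-0.86,"dz":0,"ax":0,"ay":0,"az":0,"gripper":0},{"dx":-1,"dy":-0.86,"dz":0,"ax":0,"ay":0,"az":0,"gripper":0},{"dx":-1,"dy":-0.86,"dz":0,"ax":0,"ay":0,"az":0,"gripper":0},{"dx":-1,"dy":-0.86,"dz":0,"ax":0,"ay":0,"az":0,"gripper":0}]'
python3 -m crank '[{"dx":-1,"dy":-0.86,"dz":0,"ax":0,"ay":0,"az":0,"gripper":0},{"dx":-1,"dy":-0.86,"dz":0,"ax":0,"ay":0,"az":0,"gripper":0},{"dx":-1,"dy":-0.86,"dz":0,"ax":0,"ay":0,"az":0,"gripper":0},{"dx":-1,"dy":-0.86,"dz":0,"ax":0,"ay":0,"az":0,"gripper":0}]'
python3 -m crank '[{"dx":-1,"dy":-0.86,"dz":0.5,"ax":0,"ay":0,"az":0.875,"gripper":0},{"dx":-1,"dy":-0.86,"dz":0.5,"ax":0,"ay":0,"az":0.875,"gripper":0},{"dx":-1,"dy":-0.86,"dz":0.5,"ax":0,"ay":0,"az":0.875,"gripper":0},{"dx":-1,"dy":-0.86,"dz":0.5,"ax":0,"ay":0,"az":0.875,"gripper":0},{"dx":-1,"dy":-0.86,"dz":0.5,"ax":0,"ay":0,"az":0.875,"gripper":0},{"dx":-1,"dy":-0.86,"dz":0.5,"ax":0,"ay":0,"az":0.875,"gripper":0},{"dx":-1,"dy":-0.86,"dz":0.5,"ax":0,"ay":0,"az":0.875,"gripper":0},{"dx":-1,"dy":-0.86,"dz":0.5,"ax":0,"ay":0,"az":0.875,"gripper":0},{"dx":-1,"dy":-0.86,"dz":0.5,"ax":0,"ay":0,"az":0.875,"gripper":0},{"dx":-1,"dy":-0.86,"dz":0.5,"ax":0,"ay":0,"az":0.875,"gripper":0}]'
python3 - <<'E'
from h import *
cv2.imwrite('pics/w2.png',env.get_image('wrist')[:,:,::-1])
p,R=tool();print(p,R.as_matrix().round(3)); print('q',env.get_obs()['qpos'])
print(shift([.449,-.035,.095]))
E
```

```text
time_s: 0.87
tool_pos: [0.3383, 0.2222, 0.2453]
ee_rot: [0.0, 0.232, 0.973, -0.0]
ft_force: [0.2, 0.6, 0.2]
finger_gap: -0.002
gripper_force: 0.0
time_s: 1.2
tool_pos: [0.3896, 0.1004, 0.2453]
ee_rot: [0.0, 0.232, 0.973, -0.0]
ft_force: [0.5, 0.3, -0.7]
finger_gap: -0.003
gripper_force: 0.0
time_s: 2.03
tool_pos: [0.4388, -0.0168, 0.1952]
ee_rot: [-0.0, 0.636, 0.772, -0.0]
ft_force: [-0.4, 0.5, 0.1]
finger_gap: -0.001
gripper_force: 0.0
[ 0.43876369 -0.01678629  0.19525793] [[-0.192  0.981 -0.   ]
 [ 0.981  0.192  0.   ]
 [ 0.    -0.    -1.   ]]
q [-2.24275601e-01  1.40588872e-01 -3.49550177e-01  1.08069689e+00
  5.60984900e-05  1.15348304e+00]
[-0.19845902  0.06553391  1.00256506]
```

View pics/w2.png

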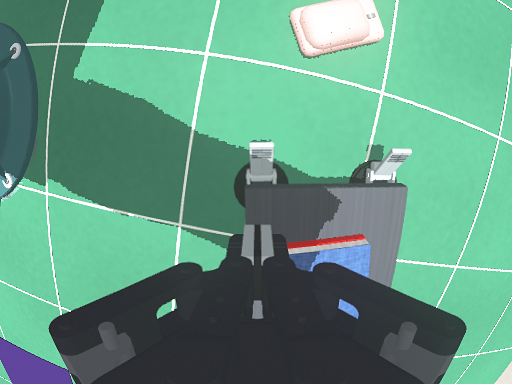

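The wrist view shows the riser's left edge running along row 185, so the yaw is matched. The near-left corner is at (246,185), the far-left at (407,185), and the two left levers stand raised. I check the fit with these two corners.

```bash
cat >> h.py <<'E'
def wray(uv,z):
    c=env.camera_info('wrist');K=c['intrinsics'];T=c['tool_from_camera']
    d=np.array([(uv[0]-K[0,2])/K[0,0],(uv[1]-K[1,2])/K[1,1]]);th=np.hypot(*d)
    v=np.array([*(d/th*np.sin(th)),np.cos(th)]); p,R=tool()
    C=p+R.apply(T[:3,3]);v=R.apply(T[:3,:3]@v); return C+v*(z-C[2])/v[2]
E
python3 - <<'E'
from h import *
a=wray((246,185),.06);b=wray((407,185),.06);print(a,b,np.linalg.norm(a-b),np.arctan2((b-a)[1],(b-a)[0]))
s=[.53016362,-.11957412,.19027814]
print(rpt(s[:2],s[2],-.082,.112,.06),rpt(s[:2],s[2],.082,.112,.06))
E
```

```text
[ 0.42941402 -0.0217519   0.06      ] [0.58722244 0.00959673 0.06      ] 0.16089198995168288 0.19609705060674656
[ 0.4284608  -0.02510436  0.06      ] [0.58950087 0.00591329 0.06      ]
```

```bash
python3 -m crank '[{"dx":-0.2,"dy":0.065,"dz":1,"ax":0,"ay":0,"az":0,"gripper":0},{"dx":-0.2,"dy":0.065,"dz":1,"ax":0,"ay":0,"az":0,"gripper":0},{"dx":-0.2,"dy":0.065,"dz":1,"ax":0,"ay":0,"az":0,"gripper":0},{"dx":-0.2,"dy":0.065,"dz":1,"ax":0,"ay":0,"az":0,"gripper":0}]'
python3 -m crank '[{"dx":0,"dy":0,"dz":0.1,"ax":0,"ay":0,"az":0,"gripper":0},{"dx":0,"dy":0,"dz":0.16,"ax":0,"ay":0,"az":0,"gripper":0},{"dx":0,"dy":0,"dz":0.19,"ax":0,"ay":0,"az":0,"gripper":0},{"dx":0,"dy":0,"dz":0.2,"ax":0,"ay":0,"az":0,"gripper":0},{"dx":0,"dy":0,"dz":0.21,"ax":0,"ay":0,"az":0,"gripper":0},{"dx":0,"dy":0,"dz":0.21,"ax":0,"ay":0,"az":0,"gripper":0}]'
python3 -m crank '[{"dx":0,"dy":0,"dz":0.01,"ax":0,"ay":0,"az":0,"gripper":0},{"dx":0,"dy":0,"dz":0.01,"ax":0,"ay":0,"az":0,"gripper":0}]'
python3 -m crank '[{"dx":0,"dy":0,"dz":0.01,"ax":0,"ay":0,"az":0,"gripper":0},{"dx":0,"dy":0,"dz":0.01,"ax":0,"ay":0,"az":0,"gripper":0}]'
```

```text
time_s: 2.42
tool_pos: [0.4471, -0.0353, 0.0921]
ee_rot: [-0.002, 0.636, 0.772, -0.001]
ft_force: [0.4, -0.1, -0.1]
finger_gap: 0.003
gripper_force: 0.0
time_s: 2.92
tool_pos: [0.4491, -0.0354, 0.0747]
ee_rot: [0.0, 0.636, 0.771, 0.0]
ft_force: [-0.7, 0.0, 1.1]
finger_gap: 0.002
gripper_force: 0.0
time_s: 3.08
tool_pos: [0.4492, -0.0355, 0.074]
ee_rot: [0.0, 0.637, 0.771, 0.0]
ft_force: [-1.8, 0.8, 8.3]
finger_gap: -0.003
gripper_force: 4.1
time_s: 3.25
tool_pos: [0.4493, -0.0355, 0.0739]
ee_rot: [0.001, 0.636, 0.771, 0.0]
ft_force: [-8.3, 2.5, 29.7]
finger_gap: 0.0
gripper_force: 15.2
```

Near left is sound: 30 N with no sinking. Next is far left.

```bash
python3 -m crank '[{"dx":0,"dy":0,"dz":-0.25,"ax":0,"ay":0,"az":0,"gripper":0},{"dx":0,"dy":0.6,"dz":-0.25,"ax":0,"ay":0,"az":0,"gripper":0},{"dx":0,"dy":0.9,"dz":-0.25,"ax":0,"ay":0,"az":0,"gripper":0},{"dx":0,"dy":0.9,"dz":-0.25,"ax":0,"ay":0,"az":0,"gripper":0}]'
python3 -m crank '[{"dx":0,"dy":0.42,"dz":0,"ax":0,"ay":0,"az":0,"gripper":0},{"dx":0,"dy":0.42,"dz":0.1,"ax":0,"ay":0,"az":0,"gripper":0},{"dx":0,"dy":0.42,"dz":0.2,"ax":0,"ay":0,"az":0,"gripper":0},{"dx":0,"dy":0.42,"dz":0.22,"ax":0,"ay":0,"az":0,"gripper":0},{"dx":0,"dy":0.42,"dz":0.23,"ax":0,"ay":0,"az":0,"gripper":0},{"dx":0,"dy":0.42,"dz":0.23,"ax":0,"ay":0,"az":0,"gripper":0}]'
python3 -m crank '[{"dx":0,"dy":0,"dz":0.01,"ax":0,"ay":0,"az":0,"gripper":0},{"dx":0,"dy":0,"dz":0.01,"ax":0,"ay":0,"az":0,"gripper":0}]'
python3 -m crank '[{"dx":0,"dy":0,"dz":0.01,"ax":0,"ay":0,"az":0,"gripper":0},{"dx":0,"dy":0,"dz":0.01,"ax":0,"ay":0,"az":0,"gripper":0}]'
```

```text
time_s: 3.58
tool_pos: [0.5429, -0.018, 0.0981]
ee_rot: [0.002, 0.636, 0.771, 0.001]
ft_force: [-1.6, -0.8, -0.7]
finger_gap: 0.003
gripper_force: 0.0
time_s: 4.08
tool_pos: [0.5776, -0.0105, 0.0742]
ee_rot: [-0.0, 0.637, 0.771, -0.0]
ft_force: [0.3, -0.3, 0.1]
finger_gap: 0.002
gripper_force: 0.0
time_s: 4.25
tool_pos: [0.5777, -0.0106, 0.074]
ee_rot: [0.0, 0.637, 0.771, -0.0]
ft_force: [-4.0, 1.7, 11.0]
finger_gap: -0.002
gripper_force: 6.2
time_s: 4.42
tool_pos: [0.5781, -0.0107, 0.0739]
ee_rot: [0.001, 0.637, 0.771, 0.0]
ft_force: [-7.4, 0.8, 24.0]
finger_gap: 0.002
gripper_force: 11.9
```

Far left is sound too (24 N, no give). Next is far right.

```bash
python3 -m crank '[{"dx":0,"dy":0,"dz":-0.4,"ax":0,"ay":0,"az":0,"gripper":0},{"dx":-0.5,"dy":0,"dz":-0.4,"ax":0,"ay":0,"az":0,"gripper":0},{"dx":-1,"dy":0,"dz":-0.4,"ax":0,"ay":0,"az":0,"gripper":0},{"dx":-1,"dy":0,"dz":-0.4,"ax":0,"ay":0,"az":0,"gripper":0}]'
python3 -m crank '[{"dx":-0.93,"dy":0,"dz":0,"ax":0,"ay":0,"az":0,"gripper":0},{"dx":-0.93,"dy":0,"dz":0,"ax":0,"ay":0,"az":0,"gripper":0},{"dx":-0.93,"dy":0,"dz":0.15,"ax":0,"ay":0,"az":0,"gripper":0},{"dx":-0.93,"dy":0,"dz":0.34,"ax":0,"ay":0,"az":0,"gripper":0},{"dx":-0.93,"dy":0,"dz":0.37,"ax":0,"ay":0,"az":0,"gripper":0},{"dx":-0.93,"dy":0,"dz":0.38,"ax":0,"ay":0,"az":0,"gripper":0},{"dx":-0.93,"dy":0,"dz":0.38,"ax":0,"ay":0,"az":0,"gripper":0}]'
python3 -m crank '[{"dx":0,"dy":0,"dz":0.01,"ax":0,"ay":0,"az":0,"gripper":0},{"dx":0,"dy":0,"dz":0.01,"ax":0,"ay":0,"az":0,"gripper":0}]'
python3 -m crank '[{"dx":0,"dy":0,"dz":0.01,"ax":0,"ay":0,"az":0,"gripper":0},{"dx":0,"dy":0,"dz":0.01,"ax":0,"ay":0,"az":0,"gripper":0}]'
```

```text
time_s: 4.75
tool_pos: [0.5977, -0.1125, 0.1129]
ee_rot: [0.001, 0.637, 0.771, -0.0]
ft_force: [0.4, -0.3, 0.4]
finger_gap: 0.002
gripper_force: 0.0
time_s: 5.33
tool_pos: [0.6146, -0.1993, 0.0747]
ee_rot: [-0.0, 0.636, 0.771, -0.0]
ft_force: [0.3, -0.2, 1.3]
finger_gap: 0.002
gripper_force: 0.0
time_s: 5.5
tool_pos: [0.6153, -0.1995, 0.074]
ee_rot: [0.0, 0.636, 0.771, 0.0]
ft_force: [0.3, -0.5, 0.4]
finger_gap: -0.001
gripper_force: 0.0
time_s: 5.67
tool_pos: [0.6156, -0.1997, 0.0729]
ee_rot: [0.001, 0.636, 0.771, 0.0]
ft_force: [1.6, 0.9, 2.7]
finger_gap: 0.002
gripper_force: 1.6
```

Far right is giving. I press on to confirm it.

```bash
python3 -m crank '[{"dx":0,"dy":0,"dz":0.01,"ax":0,"ay":0,"az":0,"gripper":0},{"dx":0,"dy":0,"dz":0.02,"ax":0,"ay":0,"az":0,"gripper":0},{"dx":0,"dy":0,"dz":0.02,"ax":0,"ay":0,"az":0,"gripper":0}]'
python3 -m crank '[{"dx":0,"dy":0,"dz":0.01,"ax":0,"ay":0,"az":0,"gripper":0},{"dx":0,"dy":0,"dz":0.01,"ax":0,"ay":0,"az":0,"gripper":0},{"dx":0,"dy":0,"dz":0.01,"ax":0,"ay":0,"az":0,"gripper":0}]'
```

```text
time_s: 5.92
tool_pos: [0.6156, -0.2001, 0.0705]
ee_rot: [0.001, 0.637, 0.771, 0.0]
ft_force: [4.1, -0.8, 5.0]
finger_gap: -0.001
gripper_force: 2.7
time_s: 6.17
tool_pos: [0.6157, -0.2002, 0.0701]
ee_rot: [0.001, 0.637, 0.771, 0.0]
ft_force: [1.7, 0.5, 10.8]
finger_gap: 0.005
gripper_force: 5.4
```

Far right sinks 4 mm and stops, so it is the soft corner. I lift off and check the lever's place in the top view against the model.

```bash
python3 -m crank '[{"dx":0,"dy":0,"dz":-0.3,"ax":0,"ay":0,"az":0,"gripper":0},{"dx":0,"dy":0,"dz":-0.6,"ax":0,"ay":0,"az":0,"gripper":0},{"dx":0,"dy":0,"dz":-0.6,"ax":0,"ay":0,"az":0,"gripper":0}]'
python3 - <<'E'
from h import *
c=[.530,-.118];w=.1933
for th in(.75,.95):
    for x in (.055,.077): print(th,x,(proj('top',rpt(c,w,x,-.098-.017-.06*np.cos(th)+.0025*np.sin(-th),.021+.06*np.sin(th)))-[220,140])*4+1.5)
for out in(.043,.057): print(shift(rpt(c,w,.066,-.098-out,.09)),rpt(c,w,.066,-.098-out,.09))
E
```

```text
time_s: 6.42
tool_pos: [0.6164, -0.2007, 0.134]
ee_rot: [0.003, 0.637, 0.771, 0.001]
ft_force: [1.6, 0.2, 0.2]
finger_gap: -0.001
gripper_force: 0.0
0.75 0.055 [487.50233532  81.76174105]
0.75 0.077 [481.33308651  52.85691043]
0.95 0.055 [478.19285902  82.23352465]
0.95 0.077 [472.00095337  53.14495873]
[-0.43149315 -0.02950306  0.44135011] [ 0.62185668 -0.24369547  0.09      ]
[-0.57149191 -0.02913583  0.44181279] [ 0.62454606 -0.25743473  0.09      ]
```

```bash
python3 -m crank '[{"dx":-0.41,"dy":-0.03,"dz":0.1,"ax":0,"ay":0,"az":0,"gripper":0},{"dx":-0.42,"dy":-0.03,"dz":0.44,"ax":0,"ay":0,"az":0,"gripper":0},{"dx":-0.42,"dy":-0.03,"dz":0.44,"ax":0,"ay":0,"az":0,"gripper":0},{"dx":-0.42,"dy":-0.03,"dz":0.44,"ax":0,"ay":0,"az":0,"gripper":0}]'
python3 -m crank '[{"dx":0,"dy":0,"dz":0.06,"ax":0,"ay":0,"az":0,"gripper":0},{"dx":-0.02,"dy":0,"dz":0.12,"ax":0,"ay":0,"az":0,"gripper":0},{"dx":-0.04,"dy":0,"dz":0.18,"ax":0,"ay":0,"az":0,"gripper":0},{"dx":-0.06,"dy":0,"dz":0.24,"ax":0,"ay":0,"az":0,"gripper":0},{"dx":-0.08,"dy":0,"dz":0.3,"ax":0,"ay":0,"az":0,"gripper":0},{"dx":-0.08,"dy":0,"dz":0.3,"ax":0,"ay":0,"az":0,"gripper":0}]'
```

```text
time_s: 6.75
tool_pos: [0.6186, -0.2412, 0.0839]
ee_rot: [-0.002, 0.637, 0.771, -0.0]
ft_force: [0.1, 0.3, 0.3]
finger_gap: -0.001
gripper_force: 0.0
time_s: 7.25
tool_pos: [0.6214, -0.2498, 0.0542]
ee_rot: [-0.0, 0.637, 0.771, -0.0]
ft_force: [-0.4, 0.2, 1.5]
finger_gap: -0.001
gripper_force: 1.0
```

```bash
python3 -m crank '[{"dx":-0.02,"dy":0,"dz":0.06,"ax":0,"ay":0,"az":0,"gripper":0},{"dx":-0.05,"dy":0,"dz":0.11,"ax":0,"ay":0,"az":0,"gripper":0},{"dx":-0.07,"dy":0,"dz":0.15,"ax":0,"ay":0,"az":0,"gripper":0},{"dx":-0.07,"dy":0,"dz":0.165,"ax":0,"ay":0,"az":0,"gripper":0},{"dx":-0.07,"dy":0,"dz":0.165,"ax":0,"ay":0,"az":0,"gripper":0}]'
python3 -m crank '[{"dx":0,"dy":0,"dz":0.01,"ax":0,"ay":0,"az":0,"gripper":0},{"dx":0,"dy":0,"dz":0.015,"ax":0,"ay":0,"az":0,"gripper":0},{"dx":0,"dy":0,"dz":0.015,"ax":0,"ay":0,"az":0,"gripper":0}]'
```

```text
time_s: 7.67
tool_pos: [0.6228, -0.2567, 0.0383]
ee_rot: [-0.0, 0.637, 0.771, -0.0]
ft_force: [-0.1, -0.2, -0.5]
finger_gap: 0.001
gripper_force: 0.0
time_s: 7.92
tool_pos: [0.623, -0.2566, 0.0374]
ee_rot: [0.0, 0.637, 0.771, -0.0]
ft_force: [-1.1, -1.0, 2.0]
finger_gap: 0.002
gripper_force: 0.7
```

```bash
python3 -m crank '[{"dx":0,"dy":0,"dz":0.01,"ax":0,"ay":0,"az":0,"gripper":0},{"dx":0,"dy":0,"dz":0.015,"ax":0,"ay":0,"az":0,"gripper":0},{"dx":0,"dy":0,"dz":0.015,"ax":0,"ay":0,"az":0,"gripper":0}]'
python3 -m crank '[{"dx":0,"dy":0,"dz":-0.3,"ax":0,"ay":0,"az":0,"gripper":0},{"dx":0,"dy":0,"dz":-0.6,"ax":0,"ay":0,"az":0,"gripper":0},{"dx":0,"dy":0,"dz":-1,"ax":0,"ay":0,"az":0,"gripper":0},{"dx":0,"dy":0,"dz":-1,"ax":0,"ay":0,"az":0,"gripper":0}]'
python3 -m crank '[{"dx":0,"dy":0,"dz":-0.5,"ax":0,"ay":0,"az":0,"gripper":0},{"dx":-0.9,"dy":0.6,"dz":-1,"ax":0,"ay":0,"az":0,"gripper":0},{"dx":-0.9,"dy":0.6,"dz":-1,"ax":0,"ay":0,"az":0,"gripper":0},{"dx":-0.9,"dy":0.6,"dz":-1,"ax":0,"ay":0,"az":0,"gripper":0},{"dx":-0.9,"dy":0.6,"dz":-1,"ax":0,"ay":0,"az":0,"gripper":0},{"dx":-0.9,"dy":0.6,"dz":-1,"ax":0,"ay":0,"az":0,"gripper":0}]'
python3 - <<'E'
from h import *
a=cv2.resize(env.get_image('top')[140:240,220:420,::-1],None,fx=4,fy=4,interpolation=cv2.INTER_CUBIC)
b=cv2.resize(env.get_image('scene')[170:310,80:330,::-1],(800,448),interpolation=cv2.INTER_CUBIC)
cv2.imwrite('pics/end.png',cv2.resize(np.vstack([a,b]),(560,594)))
E
```

```text
time_s: 8.17
tool_pos: [0.6231, -0.2567, 0.0362]
ee_rot: [0.0, 0.637, 0.771, -0.0]
ft_force: [-1.6, -0.3, 5.9]
finger_gap: -0.002
gripper_force: 3.0
time_s: 8.5
tool_pos: [0.6252, -0.2575, 0.1428]
ee_rot: [0.004, 0.636, 0.771, 0.001]
ft_force: [1.6, -0.4, 0.5]
finger_gap: -0.003
gripper_force: 0.0
time_s: 9.0
tool_pos: [0.7012, -0.3363, 0.2364]
ee_rot: [0.002, 0.637, 0.771, 0.0]
ft_force: [-0.4, 0.4, -1.0]
finger_gap: 0.002
gripper_force: 0.0
```

View pics/end.png

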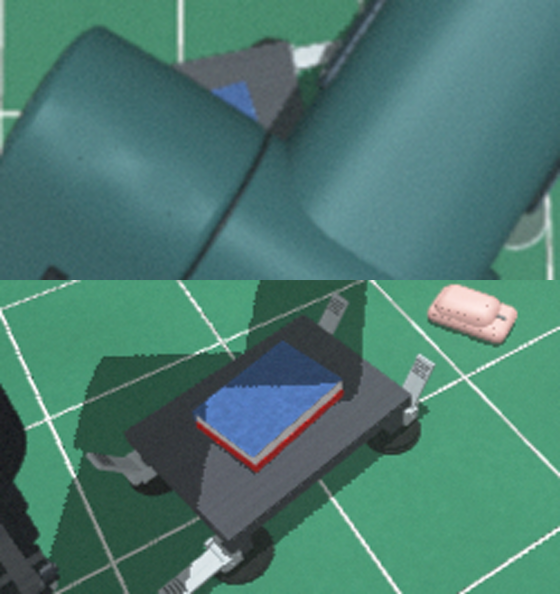

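The scene view shows the far-right lever flat (lower left, about (200,565)) and the other three raised. The notebooks are in place. At the last press the fingertip was at 22 mm, which puts the lever at its stop. I hand it in.

```bash
python3 -c "
from cell import env
print(env.close_job())"
```

```text
the job is handed in; nothing more can be done
None
```

The soft corner was the far right (it sank 4 mm; near left and far left held firm, near right not tried), so I pressed its shim lever flat to the stop, left the other three raised and handed the job in; no verdict was returned.

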